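# Rewind the filter tape and put the cartridge away

### The job

Rewind the air-monitor filter tape into its cartridge: turn the crank of the rewinder clockwise (seen from above) against the drag of the tape until the drag suddenly falls away, and stop there, within three quarters of a turn, or the tail of the tape is drawn into the cartridge. Then lift the cartridge out of the rewinder's well and set it down gently, upright and fully seated, in the empty black holder, leaving everything else where it is.

Things in the scene. Friction and masses are not known exactly. Their poses are not given: they have to be found in the camera images.
- rewinder: Hand rewinder fixed to the bench: aluminium deck 150 x 280 mm, top 16 mm above the bench, with a grey drive housing (112 x 108 mm, top 92 mm above the bench) round the point (0, +70) mm and a well for the cartridge at (0, -78) mm. Origin under the deck's centre on the bench; y along the deck from the well to the housing, z up.
- crank_axis (a point): Point on the upright axis of the crank, at the height of the middle of the crank knob (124 mm above the bench). Seen from above, the crank must be turned clockwise (negative about z); the other way it is blocked by a ratchet within a quarter of a turn.
- crank_knob (a point): Middle of the crank's knob: black, upright, round, 18 mm in diameter and 34 mm tall (107 to 141 mm above the bench), spinning freely on its pin, 40 mm from the crank axis.
- crank: Steel crank on the housing's top: arm top 107 mm, hub 112 mm above the bench; origin on its axis, on the bench. While tape is on, turning takes some 8 to 15 N at the knob; once it is off, 1 to 2 N (the change takes under a quarter turn). 1.3 to 2.8 turns are left, unknown beforehand. More than 0.8 turn past the drop the tape's tail is drawn in. It stays where it is left.
- brake_unit: Black box with a knurled button on the front of the drive housing: the brake of the take-up core; its shoe rubs on the core inside the housing as long as tape is on (this is the drag). Not to be handled. Origin and axes as those of rewinder.
- well: Round well on the deck in which the cartridge stands: ring of inner radius 35.5 mm, wall 6 mm, its floor 19 mm and its rim 30 mm above the bench; a short steel spindle turns in its middle. Origin on the deck under the well's centre, 16 mm above the bench.
- cartridge: Grey round tape cartridge, 160 g, loose, standing in the well: lower part 64 mm in diameter and 25 mm tall, above it a ribbed collar 41 mm in diameter up to 46 mm, to be gripped from above across the collar; round, so any yaw will do. It lifts straight up. Origin at the centre of its underside, z up.
- holder_a: The empty storage holder, fixed: black square block 90 x 90 x 14 mm with a round pocket 70 mm in diameter and 10 mm deep, its floor 4 mm above the bench. Origin under its centre on the bench. The cartridge is to stand in this pocket.
- holder_b: An equal black holder, taken by the spare cartridge. Origin under its centre on the bench.
- spare_cartridge: A second cartridge like the first, standing in holder_b; to be left alone. Origin at the centre of its underside.
- timer: White lab timer 72 x 62 x 18 mm lying loose on the bench; bystander. Origin at the centre of its underside.
- tweezers: Steel forceps, 127 mm long, lying loose on the bench; bystander. Origin at the centre of the underside.
- oil_bottle: Small brown bottle, 33 mm in diameter, 66 mm tall, standing loose; bystander. Origin at the centre of its underside.
- jar: Specimen jar, 52 mm in diameter, 62 mm tall, standing loose; bystander. Origin at the centre of its underside.

How it is judged:
By the outcome, as a careful person would: the job done as asked, in the order asked, and still so for the second after the job is handed in, with the robot touching nothing.
It also fails if it takes over 72 s, if anything falls off the work surface, if the arm or the gripper's body presses on something with over 40 N, if the wrist force passes 120 N, or if a joint passes its speed limit or range.

### The arm

A 6-joint arm with a two-finger parallel gripper is mounted at the origin on a cart in front of the work surface, level with it; the furniture and walls round the work are solid. World frame = base frame: x ahead of the robot, y to its left, z up, the work surface at z = 0. Lengths are in mm, angles in rad, forces in N, time in s.
With the tool pointing down it reaches from about 325 to 900 mm from the base axis. Payload 3.5 kg.
Tool frame: the origin (TCP) lies between the finger pads; the fingertips stand 8 mm ahead of it and the grasp point (between the pads) lies 11 mm behind it; z points along the fingers, y is the direction in which the jaws open and shut (so a half turn about z gives the same grasp; the last joint's range is limited). The gripper opens to 85 mm and grips with 20 to 120 N. Pads are 22 mm wide; open, the fingers measure 114 mm over their backs; the gripper's body (76 mm by 85 mm) begins 54 mm behind the grasp point. The pads swing forward as they close: fully open they stand 13 mm farther back than shut.
Start: joints at [-1.359, 0.276, -0.026, 1.268, 0, 1.467], TCP at [193.504, -594.288, 239.313] pointing down, gripper open.
Joint ranges: [-3.12, 3.12], [-0.85, 1.88], [-1.08, 1.24], [-1.95, 2.15], [-1.57, 1.53], [-3.14, 3.14]. Speed limits (rad/s): [2.57, 2.57, 3.14, 3.14, 3.14, 3.14].

### API

Orientations are given as a unit quaternion [x, y, z, w].
In Python, from workcell import ctrl, cams gives the robot as it stands. The module is installed in compiled form; this text tells all that it offers.
- The arm moves only by the tool step_arm, never from a script. Its argument "deltas" is a list of rows, each a list of 7 numbers: the shift along the tool's x, y, z in mm, then the turn, a rotation vector about the tool's x, y, z in rad, then the opening in per cent of the stroke, from 0 (shut) to 100 (fully open). A call has exactly 10 rows; each row shifts and turns the pose as measured when the row begins, along the tool's axes as they then stand; what a row does not reach is not made up. A row lasts 1/12 s, in which the tool goes at most 41.7 mm and 7.16 degrees, less where a joint would pass 70% of its speed; a pose out of reach is approached as far as the arm can. A call is refused whole if a number of a shift passes 41.7 or a number of a turn 0.125, either way. A call with a gripper value outside its range is refused whole. The fingers move at their own pace and stop on an object; "squeeze" is the grip in N (left out, the last holds). Time passes only in rows, so rows that do not move let the fingers close, or fill a call up. It gives the time, the measured TCP pose, the force and the opening at its end, in the units of the state.
- ctrl.state(): the state, without advancing time (a new reading comes with each control period).
- cams.capture(name): name is "side" or "top" or "wrist"; returns the picture (420x560x3 uint8, red, green, blue); there is no depth.
- cams.camera_model(name): a dict with "vfov" (degrees; the focal length in pixels is half the picture's height over the tangent of half this angle, whatever the lens; pixels are square), "cx", "cy" (the principal point, pixels), "dist" ([k1, k2, p1, p2, k3] as OpenCV has them; the pictures are not rectified), "extrinsics" (4x4, takes a point from camera to world coordinates). Camera axes: x right, y down, z forward; pixel columns grow to the right and rows downward; lengths in mm; the calibration is good to about 2 mm. A picture is of the moment at which its call begins: read the wrist's pose just before it. camera_model takes no time and is no camera call; for the wrist camera it gives the pose at the moment of the call.
- ctrl.close_job(): hands the job in, once; it reports no verdict.
Trained networks look in the newest picture that a camera, given by its name, has taken for a name from the list of things; names that differ only in an ending like _2 or _b are one class to them, and where a whole thing is asked for, a point or a joint stands for the part that bears it (a point fixed in the world has none). Each returns a list of dicts, best first, with "confidence" (0 to 1); they miss things now and then, are a little off and sometimes report something else, mostly with a low value. They report only what shows in the picture. A call takes as long as a camera call.
- cams.spot_in(camera, name): "extent" ([left, top, right, bottom] in pixels, round what is visible of it).
- cams.cut_out(camera, name): "mask" (420x560 bool, what is visible of it) and "extent" ([left, top, right, bottom] in pixels, round what is visible of it).
The state is a dict: "t": time; "joint_pos": joint angles; "qvel": joint speeds; "joint_efforts": joint torques, N m; "eef_pos": TCP position; "orientation": TCP orientation; "force": force on the tool from outside, world axes, zero at the start; "moment": the same for the moment, N m; "opening": opening from 0.0 (shut) to 1.0 (fully open).
Only numpy, scipy, OpenCV 4.12 (cv2) and the standard library are available. Lean on these libraries where they do the work, as an engineer would, in place of code of your own. Each camera call takes 0.05 s, during which the arm holds its last target. There are 200 camera calls.

## Working session

There is one attempt and no reset: what is moved stays moved. The work goes in short steps, Python scripts to look and compute and a tool call to move; the robot and the scene stay as the last step left them, time stands still between calls to the robot, and variables do not carry over. Pictures are saved under pics/ and viewed, about 8 in all and at most 12, crops included, and the job is handed in when it is done.

Besides the shell and the picture viewer there is one more tool, called as name(argument=value, ...), one argument or row to a line, values as JSON. step_arm: Moves the arm, as the interface text tells. Its arguments: {"type":"object","properties":{"deltas":{"type":"array","items":{"type":"array","items":{"type":"number"}}},"squeeze":{"type":"number"}},"required":["deltas"]}

```bash
mkdir -p pics; cat > h.py <<'E'
import numpy as np, cv2
from workcell import ctrl, cams
from scipy.spatial.transform import Rotation as R
def K(m):
    f=210/np.tan(np.radians(m['vfov'])/2); return np.array([[f,0,m['cx']],[0,f,m['cy']],[0,0,1.]])
def ray(m,uv):
    p=cv2.undistortPoints(np.array([[uv]],float),K(m),np.array(m['dist']))[0,0]
    E=np.array(m['extrinsics']); d=E[:3,:3]@[p[0],p[1],1]; return E[:3,3],d
def onz(m,uv,z):
    o,d=ray(m,uv); return (o+d*(z-o[2])/d[2])
def proj(m,P):
    E=np.linalg.inv(np.array(m['extrinsics'])); 
    return cv2.projectPoints(np.array(P,float).reshape(-1,3),cv2.Rodrigues(E[:3,:3])[0],E[:3,3],K(m),np.array(m['dist']))[0][:,0]
def save(im,n): cv2.imwrite('pics/'+n,im[:,:,::-1])
E
python3 - <<'E'
from h import *
s=ctrl.state();print({k:np.round(v,3).tolist() for k,v in s.items()})
H={'rewinder':16,'crank':107,'crank_knob':141,'well':30,'cartridge':46+19,'holder_a':14,'timer':18,'tweezers':5,'oil_bottle':66,'jar':62,'brake_unit':50}
for c in ['top','side']:
    im=cams.capture(c);save(im,c+'0.png');m=cams.camera_model(c)
    print(c,np.round(m['extrinsics'],3).tolist(),m['vfov'])
    for n,h in H.items():
        for d in cams.spot_in(c,n)[:3]:
            l,t,r,b=d['extent'];print(n,round(d['confidence'],2),np.round(d['extent']).tolist(),np.round(onz(m,((l+r)/2,(t+b)/2),h)).tolist() if c=='top' else '')
a=cv2.imread('pics/top0.png');b=cv2.imread('pics/side0.png');cv2.imwrite('pics/both.png',cv2.resize(np.vstack([a,b]),(400,600)))
E
```

```text
{'t': 0.0, 'joint_pos': [-1.359, 0.277, -0.028, 1.268, 0.0, 1.467], 'qvel': [0.001, -0.002, 0.001, 0.001, 0.001, 0.0], 'joint_efforts': [0.002, -44.552, 29.52, 0.016, 0.0, 0.0], 'eef_pos': [193.354, -593.5, 238.147], 'orientation': [0.988, 0.157, -0.0, -0.001], 'force': [0.645, 0.013, -1.09], 'moment': [-0.047, 0.022, 0.031], 'opening': 1.0}
top [[-0.012, -0.989, 0.148, 384.148], [-1.0, 0.016, 0.025, -53.146], [-0.027, -0.148, -0.989, 1085.614], [0.0, 0.0, 0.0, 1.0]] 54.680357661075945
rewinder 0.82 [254.0, 156.0, 364.0, 226.0] [607.0, -98.0, 16.0]
rewinder 0.3 [140.0, 213.0, 172.0, 250.0] [504.0, 313.0, 16.0]
crank 0.6 [277.0, 159.0, 290.0, 188.0] [634.0, -32.0, 107.0]
crank_knob 0.49 [275.0, 157.0, 288.0, 168.0] [652.0, -29.0, 141.0]
well 0.58 [325.0, 178.0, 355.0, 211.0] [593.0, -180.0, 30.0]
cartridge 0.77 [324.0, 179.0, 350.0, 207.0] [590.0, -167.0, 65.0]
cartridge 0.47 [221.0, 259.0, 248.0, 286.0] [392.0, 94.0, 65.0]
cartridge 0.39 [254.0, 156.0, 366.0, 228.0] [594.0, -100.0, 65.0]
holder_a 0.86 [195.0, 194.0, 232.0, 231.0] [553.0, 159.0, 14.0]
holder_a 0.59 [135.0, 211.0, 173.
[... 600 characters left out ...]
.99553838953618
rewinder 0.85 [201.0, 194.0, 290.0, 272.0] 
crank 0.81 [231.0, 208.0, 259.0, 221.0] 
crank_knob 0.74 [291.0, 274.0, 346.0, 303.0] 
crank_knob 0.45 [338.0, 236.0, 370.0, 257.0] 
well 0.61 [222.0, 204.0, 247.0, 223.0] 
cartridge 0.82 [222.0, 197.0, 248.0, 214.0] 
holder_a 0.68 [347.0, 296.0, 404.0, 343.0] 
holder_a 0.59 [292.0, 271.0, 345.0, 304.0] 
timer 0.8 [337.0, 234.0, 373.0, 259.0] 
timer 0.64 [201.0, 197.0, 293.0, 273.0] 
timer 0.59 [236.0, 206.0, 238.0, 221.0] 
tweezers 0.55 [302.0, 192.0, 329.0, 216.0] 
oil_bottle 0.62 [267.0, 300.0, 279.0, 334.0] 
jar 0.63 [222.0, 204.0, 248.0, 220.0] 
jar 0.56 [220.0, 159.0, 236.0, 182.0] 
brake_unit 0.53 [283.0, 227.0, 291.0, 245.0]
```

View pics/top0.png

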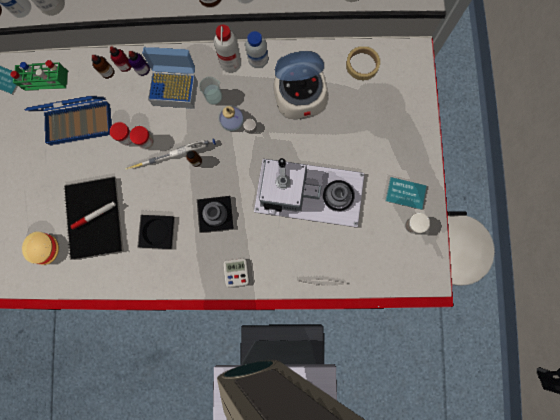

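View pics/side0.png

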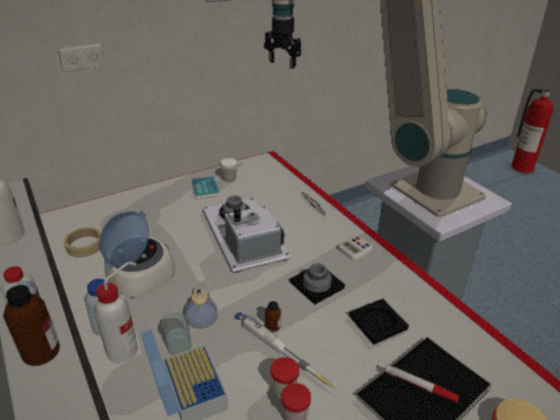

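Top view: the rewinder is at px (310,192) with the knob at (282,162) and the cartridge in the well at (338,194). The empty holder is at (156,231) and the spare cartridge at (214,213). I'll move above the rewinder for a closer look.

step_arm(
  deltas=[
    [28, -19, -6, 0, 0, 0, 100],
    [28, -19, -6, 0, 0, 0, 100],
    [28, -19, -6, 0, 0, 0, 100],
    [28, -19, -6, 0, 0, 0, 100],
    [28, -19, -6, 0, 0, 0, 100],
    [28, -19, -6, 0, 0, 0, 100],
    [28, -19, -6, 0, 0, 0, 100],
    [28, -19, -6, 0, 0, 0, 100],
    [28, -19, -6, 0, 0, 0, 100],
    [28, -19, -6, 0, 0, 0, 100],
  ],
)

```text
t: 2.03
eef_pos: [405.6, -322.3, 299.4]
orientation: [0.989, 0.15, -0.0, 0.001]
force: [0.5, -0.9, 0.1]
opening: 0.994
```

step_arm(
  deltas=[
    [28, -19, -6, 0, 0, 0, 60],
    [28, -19, -6, 0, 0, 0, 60],
    [28, -19, -6, 0, 0, 0, 60],
    [28, -19, -6, 0, 0, 0, 60],
    [28, -19, -6, 0, 0, 0, 60],
    [28, -19, -6, 0, 0, 0, 60],
    [28, -19, -6, 0, 0, 0, 60],
    [28, -19, -6, 0, 0, 0, 60],
    [28, -19, -6, 0, 0, 0, 60],
    [0, 0, 0, 0, 0, 0, 60],
  ],
)

```text
t: 2.87
eef_pos: [606.3, -65.5, 358.7]
orientation: [0.988, 0.153, 0.004, 0.002]
force: [-0.3, -1.2, 1.1]
opening: 0.601
```

```bash
python3 - <<'E'
from h import *
s=ctrl.state();print(s['t'],np.round(s['eef_pos'],1),np.round(s['orientation'],3),np.round(s['joint_pos'],2),np.round(s['force'],1),s['opening'])
m=cams.camera_model('wrist');im=cams.capture('wrist');save(im,'w1.png')
print(np.round(m['extrinsics'],3).tolist(),m['vfov'])
for n,h in {'rewinder':16,'crank':107,'crank_knob':141,'well':30,'cartridge':65}.items():
    for d in cams.cut_out('wrist',n)[:2]:
        l,t,r,b=d['extent'];ys,xs=np.nonzero(d['mask']);print(n,round(d['confidence'],2),np.round(d['extent']).tolist(),np.round(onz(m,((l+r)/2,(t+b)/2),h),1).tolist(),np.round(onz(m,(xs.mean(),ys.mean()),h),1).tolist())
E
```

```text
2.8667 [606.3 -65.5 358.7] [0.988 0.153 0.004 0.002] [-0.21  0.21  0.13  1.49 -0.    2.62] [-0.3 -1.2  1.1] 0.6014777871786193
[[0.303, -0.908, -0.289, 680.7], [-0.953, -0.287, -0.097, -40.899], [0.005, 0.305, -0.952, 495.49], [0.0, 0.0, 0.0, 1.0]] 70.99813701043888
rewinder 0.67 [204.0, 90.0, 393.0, 240.0] [617.5, -95.7, 16.0] [613.3, -77.1, 16.0]
rewinder 0.44 [320.0, 174.0, 363.0, 214.0] [593.4, -180.1, 16.0] [591.3, -178.5, 16.0]
crank 0.69 [247.0, 125.0, 273.0, 176.0] [632.6, -30.8, 107.0] [633.0, -29.1, 107.0]
crank_knob 0.51 [141.0, 229.0, 176.0, 273.0] [469.3, 60.2, 141.0] [471.1, 60.9, 141.0]
well 0.94 [318.0, 168.0, 364.0, 219.0] [596.1, -174.6, 30.0] [598.7, -170.4, 30.0]
cartridge 0.84 [319.0, 175.0, 363.0, 214.0] [601.0, -165.3, 65.0] [601.4, -164.4, 65.0]
cartridge 0.58 [140.0, 231.0, 175.0, 270.0] [424.7, 83.2, 65.0] [426.1, 83.3, 65.0]
```

View pics/w1.png

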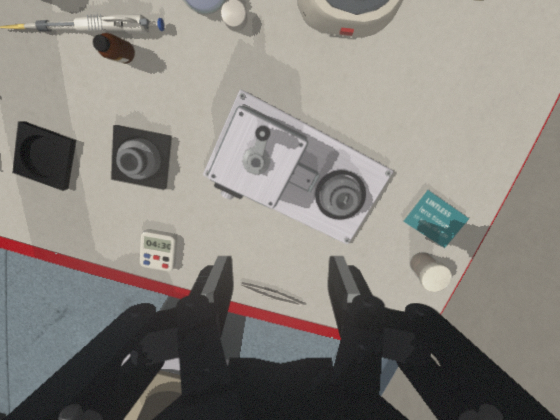

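Wrist view: knob top at about (262,132), hub (257,160), cartridge (342,194), empty holder pocket (45,155) and spare (140,158). I'll fit the rewinder pose from the deck and housing corners and check the overlay.

```bash
python3 - <<'E'
from h import *
from scipy.optimize import least_squares
m=cams.camera_model('wrist')
obj=np.array([[75,140,16],[75,-140,16],[-75,-140,16],[56,124,92],[56,16,92],[-56,16,92],[-56,124,92]],float)
px=np.array([[241,92],[394,172],[348,241],[237,109],[307,149],[272,207],[208,173]],float)
def T(p,o):
    c,s=np.cos(p[2]),np.sin(p[2]); o=np.atleast_2d(o); return np.c_[p[0]+c*o[:,0]-s*o[:,1],p[1]+s*o[:,0]+c*o[:,1],o[:,2]]
r=least_squares(lambda p:(proj(m,T(p,obj))-px).ravel(),[610,-95,-.1],loss='soft_l1');p=r.x
print(np.round(p,3),np.round(r.fun.reshape(-1,2),1).tolist())
ax=T(p,[0,70,124])[0];we=T(p,[0,-78,65])[0];print('axis',ax,'well',we)
im=cv2.imread('pics/w1.png')
k=onz(m,(262.5,132),141);print('knob',k,np.hypot(*(k-ax)[:2]),'hub',onz(m,(257,160),112))
def circ(im,c,rad,z,col):
    a=np.linspace(0,2*np.pi,60);P=np.c_[c[0]+rad*np.cos(a),c[1]+rad*np.sin(a),0*a+z]
    cv2.polylines(im,[np.round(q:=(proj(m,P)-off)*S).astype(int)],True,col,1)
def crop(n,x0,y0,w,h,s,circs):
    global off,S;off=np.array([x0,y0]);S=s
    c=cv2.resize(im[y0:y0+h,x0:x0+w],None,fx=s,fy=s,interpolation=cv2.INTER_CUBIC)
    for a in circs:circ(c,*a)
    return c
q=crop('a',200,85,200,160,4,[(ax,40,107,(0,255,0)),(k,9,141,(0,0,255)),(we,41.5,30,(255,0,0)),(we,20.5,65,(0,255,255)),(ax,8,112,(255,0,255))])
for P in T(p,obj): cv2.circle(q,tuple(np.round((proj(m,P)[0]-off)*S).astype(int)),3,(0,255,0),1)
cv2.imwrite('pics/c1.png',q)
for d in cams.cut_out('wrist','holder_a'):
    l,t,r_,b=d['extent'];print('holder',d['confidence'],d['extent'],onz(m,((l+r_)/2,(t+b)/2),14))
E
```

```text
[ 5.9566e+02 -1.0564e+02 -1.6200e-01] [[-1.8, -0.9], [-0.0, 0.4], [0.0, 5.6], [-0.1, -2.6], [3.5, -4.9], [1.7, 7.8], [-3.8, 9.2]]
axis [606.92860646 -36.55330656 124.        ] well [ 583.10329845 -182.6229978    65.        ]
knob [652.96705169 -34.61333522 141.        ] 46.07930042739992 hub [615.02235795 -36.70759069 112.        ]
holder 0.86 [12.2, 123.6, 76.1, 191.8] [500.1557232  306.80043891  14.        ]
holder 0.6 [111.7, 126.4, 171.5, 186.3] [549.79358888 147.85111505  14.        ]
```

View pics/c1.png

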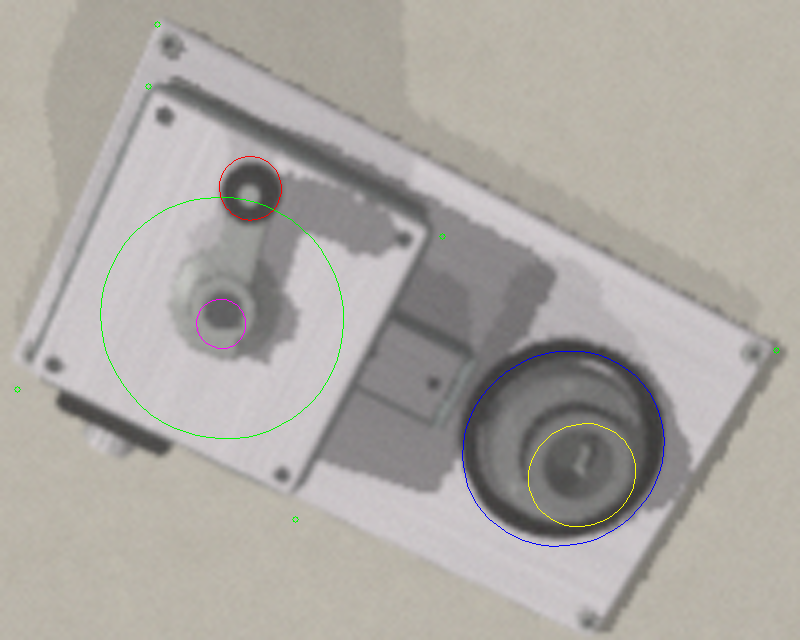

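```bash
cat > fit.py <<'E'
from h import *
from scipy.optimize import least_squares
def T(p,o):
    c,s=np.cos(p[2]),np.sin(p[2]); o=np.atleast_2d(o); return np.c_[p[0]+c*o[:,0]-s*o[:,1],p[1]+s*o[:,0]+c*o[:,1],o[:,2]]
E
python3 - <<'E'
from fit import *
m=cams.camera_model('wrist')
obj=np.array([[75,140,16],[75,-140,16],[-75,-140,16],[56,124,92],[56,16,92],[-56,16,92],[-56,124,92],[0,70,112],[0,-78,65]],float)
px=np.array([[158,20],[780,345],[600,630],[155,85],[430,215],[295,490],[30,360],[220,300],[583,468]],float)/4+[200,85]
r=least_squares(lambda p:(proj(m,T(p,obj))-px).ravel(),[610,-95,-.1],loss='soft_l1');p=r.x
print(np.round(p,3),np.round(r.fun.reshape(-1,2),1).tolist())
ax=T(p,[0,70,124])[0];we=T(p,[0,-78,65])[0];print('axis',ax,'well',we)
k=onz(m,(262.3,132.3),141);print('knob',k,np.hypot(*(k-ax)[:2]),'hub',onz(m,(255,160.5),112))
E=np.array(m['extrinsics']);print(E[:3,:3].T@E[:3,:3])
s=ctrl.state();print(s['eef_pos'],s['orientation'])
RT=R.from_quat(s['orientation']).as_matrix();print(RT.T@E[:3,:3],RT.T@(E[:3,3]-s['eef_pos']))
E
```

```text
[ 6.01882e+02 -1.04571e+02 -1.68000e-01] [[0.5, -3.6], [-0.2, -2.0], [-1.7, 1.2], [-1.0, -5.3], [3.9, 0.7], [0.3, 3.0], [-3.1, 2.3], [0.8, 0.8], [0.2, -1.8]]
axis [613.56807059 -35.55349616 124.        ] well [ 588.85985116 -181.47643436   65.        ]
knob [652.64222065 -34.55885419 141.        ] 39.086807433902095 hub [613.70631978 -34.47274882 112.        ]
[[ 1.00000000e+00 -2.81911890e-17 -2.19109426e-17]
 [-2.81911890e-17  1.00000000e+00 -8.22105787e-17]
 [-2.19109426e-17 -8.22105787e-17  1.00000000e+00]]
[601.91605179 -70.86673251 357.62535233] [0.98878049 0.14934101 0.00146125 0.00287696]
[[ 9.92937146e-04 -9.50339998e-01 -3.11211990e-01]
 [ 9.99999372e-01  1.10560094e-03 -1.85597826e-04]
 [ 5.20457305e-04 -3.11211610e-01  9.50340498e-01]] [  79.33926169   -0.1550003  -136.2001725 ]
```

The arm had settled a few mm after the picture, so that camera model was stale. I'll redo the fit with the extrinsics recorded at the shot.

```bash
python3 - <<'E'
from fit import *
m=cams.camera_model('wrist')
m['extrinsics']=[[0.303, -0.908, -0.289, 680.7], [-0.953, -0.287, -0.097, -40.899], [0.005, 0.305, -0.952, 495.49],[0,0,0,1]]
obj=np.array([[75,140,16],[75,-140,16],[-75,-140,16],[56,124,92],[56,16,92],[-56,16,92],[-56,124,92],[0,70,112],[0,-78,65]],float)
px=np.array([[158,20],[780,345],[600,630],[155,85],[430,215],[295,490],[30,360],[220,300],[583,468]],float)/4+[200,85]
r=least_squares(lambda p:(proj(m,T(p,obj))-px).ravel(),[610,-95,-.1],loss='soft_l1');p=r.x
print(np.round(p,3),np.round(r.fun.reshape(-1,2),1).tolist())
ax=T(p,[0,70,124])[0];we=T(p,[0,-78,65])[0];print('axis',ax,'well',we)
k=onz(m,(262.3,132.3),141);print('knob',k,np.hypot(*(k-ax)[:2]),'hub',onz(m,(255,160.5),112))
for uv in [(44,157.5),(141.6,156.3)]:print(onz(m,uv,14))
s=ctrl.state();m=cams.camera_model('wrist');im=cams.capture('wrist');save(im,'w2.png')
print(s['eef_pos'],s['orientation'],ctrl.state()['eef_pos'],np.linalg.norm(s['qvel']))
for n,h in {'crank':107,'crank_knob':141,'cartridge':65,'holder_a':14}.items():
    for d in cams.spot_in('wrist',n)[:2]:
        l,t,r,b=d['extent'];print(n,round(d['confidence'],2),d['extent'],np.round(onz(m,((l+r)/2,(t+b)/2),h),1).tolist())
E
```

```text
[ 6.07548e+02 -9.87360e+01 -1.58000e-01] [[0.6, -3.0], [-0.5, -2.1], [-1.6, 1.2], [-0.9, -4.9], [3.7, 0.7], [0.4, 2.9], [-2.8, 2.4], [0.8, 0.8], [0.2, -2.0]]
axis [618.57861557 -29.61075202 124.        ] well [ 595.25601322 -175.76155161   65.        ]
knob [657.5183963  -28.34475568 141.        ] 38.96035511438221 hub [618.58623286 -28.4855621  112.        ]
[503.0873383  313.61532896  14.        ]
[553.83605756 154.139851    14.        ]
[601.91605179 -70.86673251 357.62535233] [0.98878049 0.14934101 0.00146125 0.00287696] [601.97902249 -70.83806311 357.67749505] 0.003779674472098427
crank 0.7 [247.8, 120.4, 265.3, 171.1] [631.8, -31.0, 107.0]
crank_knob 0.5 [255.4, 120.5, 267.5, 140.2] [654.5, -33.0, 141.0]
cartridge 0.87 [317.5, 171.5, 360.9, 210.8] [599.1, -166.5, 65.0]
holder_a 0.92 [7.8, 122.0, 71.8, 187.0] [503.6, 314.5, 14.0]
holder_a 0.61 [107.7, 121.7, 167.4, 182.9] [554.5, 155.3, 14.0]
```

step_arm(
  deltas=[
    [0, 0, 12, 0, 0, -0.125, 40],
    [0, 0, 12, 0, 0, -0.125, 40],
    [0, 0, 12, 0, 0, -0.125, 40],
    [0, 0, 12, 0, 0, -0.125, 40],
    [0, 0, 12, 0, 0, -0.125, 40],
    [0, 0, 12, 0, 0, -0.125, 40],
    [0, 0, 12, 0, 0, -0.125, 40],
    [0, 0, 12, 0, 0, -0.125, 40],
    [0, 0, 12, 0, 0, -0.125, 40],
    [0, 0, 12, 0, 0, -0.125, 40],
  ],
)

```text
t: 4.3
eef_pos: [605.0, -74.3, 238.0]
orientation: [0.712, 0.702, 0.002, 0.008]
force: [0.4, -0.1, -0.2]
opening: 0.396
```

```bash
python3 - <<'E'
from h import *
for i in range(3): cams.capture('top')
s=ctrl.state();q=s['orientation'];print(s['t'],s['eef_pos'],q,R.from_quat(q).as_matrix().round(3).tolist(),np.round(s['joint_pos'],2))
E
```

```text
4.45 [604.09210943 -74.06372992 237.46614013] [0.71537774 0.69870605 0.00171572 0.00645009] [[0.024, 1.0, 0.011], [1.0, -0.024, -0.007], [-0.007, 0.012, -1.0]] [-0.23  0.24 -0.08  1.24 -0.    1.37]
```

step_arm(
  deltas=[
    [8, 9, 0, 0.012, 0.007, -0.024, 40],
    [8, 9, 0, 0, 0, 0, 40],
    [8, 9, 0, 0, 0, 0, 40],
    [8, 9, 0, 0, 0, 0, 40],
    [6, 8, 0, 0, 0, 0, 40],
    [5, 6, 0, 0, 0, 0, 40],
    [0, 0, 0, 0, 0, 0, 40],
    [0, 0, 0, 0, 0, 0, 40],
    [0, 0, 0, 0, 0, 0, 40],
    [0, 0, 0, 0, 0, 0, 40],
  ],
)

```text
t: 5.28
eef_pos: [661.6, -27.9, 243.2]
orientation: [0.711, 0.703, 0.002, 0.003]
force: [-0.3, 0.3, -0.3]
opening: 0.4
```

```bash
cat > look.py <<'E'
from fit import *
import pickle
def look(n):
    s=ctrl.state();m=cams.camera_model('wrist');im=cams.capture('wrist');save(im,n+'.png');pickle.dump(m,open('pics/'+n+'.pkl','wb'))
    print(s['t'],np.round(s['eef_pos'],1),R.from_quat(s['orientation']).as_matrix().round(3).tolist(),'drift',np.round(ctrl.state()['eef_pos']-s['eef_pos'],2));return m,im
def spot(m,n,h):
    for d in cams.cut_out('wrist',n)[:2]:
        l,t,r,b=d['extent'];ys,xs=np.nonzero(d['mask']);print(n,round(d['confidence'],2),d['extent'],np.round(onz(m,((l+r)/2,(t+b)/2),h),1).tolist(),np.round(onz(m,(xs.mean(),ys.mean()),h),1).tolist())
E
python3 - <<'E'
from look import *
m,im=look('w3')
spot(m,'crank_knob',124);spot(m,'crank',107);spot(m,'cartridge',65)
print(proj(m,[[616,-30,112],[655,-30,141]]))
E
```

```text
5.2833 [661.6 -27.9 243.2] [[0.012, 1.0, 0.007], [1.0, -0.012, -0.002], [-0.002, 0.007, -1.0]] drift [-0.07 -0.09  0.02]
crank 0.15 [61.0, 212.7, 82.1, 288.8] [444.5, -79.2, 107.0] [445.2, -75.2, 107.0]
[[231.62973214 204.71403715]
 [272.12692158 214.14682257]]
```

View pics/w3.png

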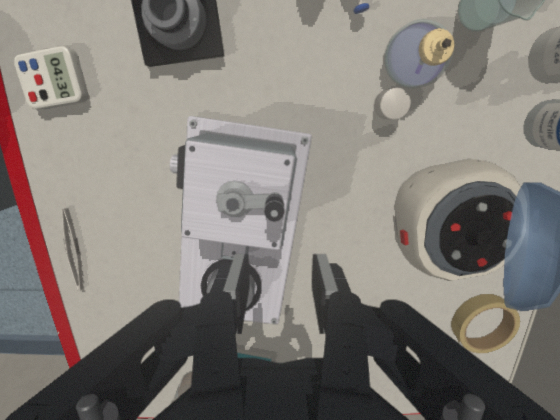

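Wrist view (4 of about 8 viewed so far): hub at (234,200), knob at (273,207). I'll crop for precision.

```bash
python3 - <<'E'
from look import *
im=cv2.imread('pics/w3.png')[110:270,170:320]
cv2.imwrite('pics/c3.png',cv2.resize(im,None,fx=5,fy=3.75 and 5,interpolation=cv2.INTER_CUBIC)[:600*2][:800])
c=cv2.resize(im[60:150,30:150],None,fx=6.5,fy=6.5,interpolation=cv2.INTER_CUBIC);cv2.imwrite('pics/c3.png',c)
E
```

```text
(no output)
```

View pics/c3.png

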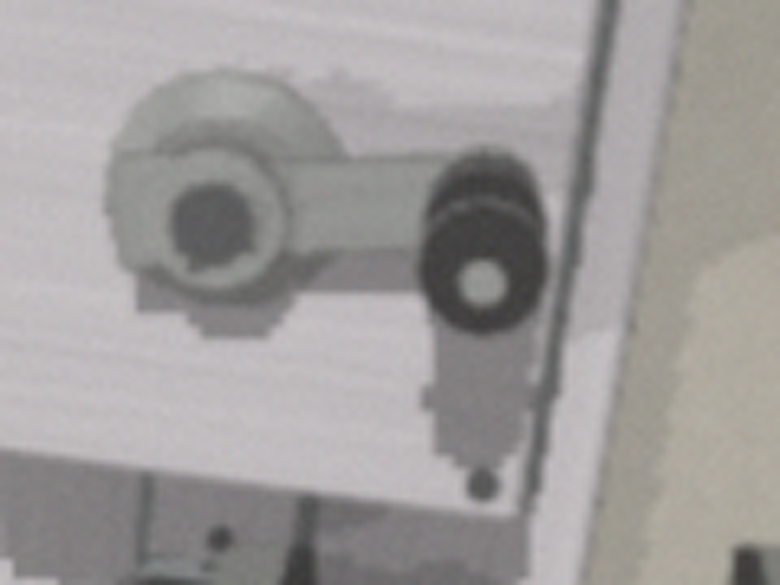

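```bash
python3 - <<'E'
from look import *
m=pickle.load(open('pics/w3.pkl','rb'))
print(onz(m,(274.1,210.6),141),onz(m,(231.6,203.5),112), m['extrinsics'][:3][2] if 0 else '')
s=ctrl.state();print(s['eef_pos'])
E
```

```text
[656.74598612 -26.82368945 141.        ] [616.04729069 -28.79415859 112.        ] 
[661.48293742 -28.15935472 243.25588214]
```

step_arm(
  deltas=[
    [1, -2, 15, 0, 0, 0, 40],
    [0, -2, 15, 0, 0, 0, 40],
    [0, -1, 15, 0, 0, 0, 40],
    [0, 0, 15, 0, 0, 0, 40],
    [0, 0, 15, 0, 0, 0, 40],
    [0, 0, 15, 0, 0, 0, 40],
    [0, 0, 15, 0, 0, 0, 40],
    [0, 0, 10, 0, 0, 0, 40],
    [0, 0, 0, 0, 0, 0, 40],
    [0, 0, 0, 0, 0, 0, 40],
  ],
)

```text
t: 6.32
eef_pos: [657.1, -30.2, 126.5]
orientation: [0.713, 0.701, 0.003, 0.005]
force: [0.5, 0.5, -0.5]
opening: 0.397
```

```bash
python3 - <<'E'
from look import *
m,im=look('w4');s=ctrl.state();print(s['eef_pos'],s['force'])
c=cv2.imread('pics/w4.png')[150:370,180:400];cv2.imwrite('pics/c4.png',cv2.resize(c,(600,600)))
print(proj(m,[[656.7,-26.8,141],[616.3,-28.7,112]]))
E
```

```text
6.3167 [657.1 -30.2 126.5] [[0.017, 1.0, 0.012], [1.0, -0.017, -0.003], [-0.003, 0.012, -1.0]] drift [-0.11  0.03  0.05]
[657.02753968 -30.21734006 126.57415125] [-0.63461536  0.96538955  0.53981507]
[[280.71144708 283.33590593]
 [209.21932235 259.63215774]]
```

View pics/c4.png

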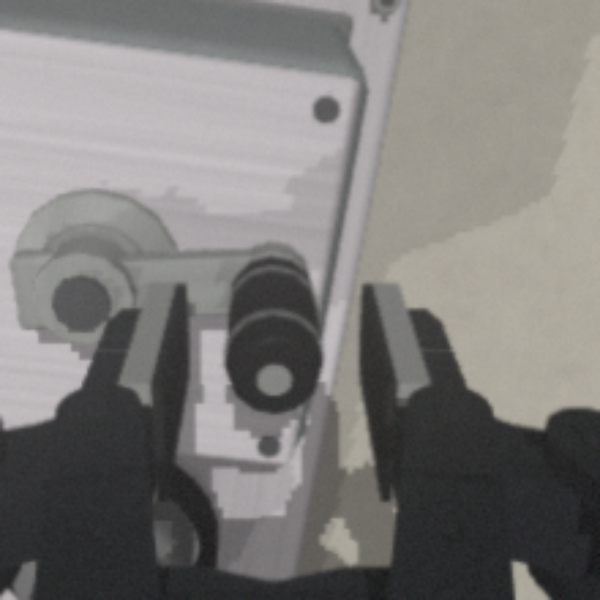

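Knob top at about (280,282) against a predicted (281,283), so the estimate agrees and the fingers straddle it. I'll centre, lower and grip.

step_arm(
  deltas=[
    [3.5, -0.5, 5, 0.012, 0.003, -0.017, 40],
    [0, 0, 0, 0, 0, 0, 40],
    [0, 0, 0, 0, 0, 0, 10],
    [0, 0, 0, 0, 0, 0, 5],
    [0, 0, 0, 0, 0, 0, 5],
    [0, 0, 0, 0, 0, 0, 5],
    [0, 0, 0, 0, 0, 0, 5],
    [0, 0, 0, 0, 0, 0, 5],
    [0, 0, 0, 0, 0, 0, 5],
    [0, 0, 0, 0, 0, 0, 5],
  ],
  squeeze=60,
)

```text
t: 7.2
eef_pos: [657.4, -26.6, 124.4]
orientation: [0.707, 0.708, 0.0, 0.001]
force: [-1.0, 0.7, -0.5]
opening: 0.188
```

```bash
python3 - <<'E'
from look import *
s=ctrl.state();print(s['eef_pos'],s['force'],s['moment'],s['opening'],R.from_quat(s['orientation']).as_matrix().round(3).tolist())
E
```

```text
[657.43548843 -26.64955855 124.41896464] [-0.95831587  0.67827866 -0.46027916] [-0.04214238  0.0892246  -0.00769928] 0.18834958559690984 [[-0.002, 1.0, 0.002], [1.0, 0.002, -0.0], [-0.0, 0.002, -1.0]]
```

step_arm(
  deltas=[
    [-6.3, -0.2, 0.2, 0, 0, 0, 5],
    [-6.2, -1.1, 0.2, 0, 0, 0, 5],
    [-5.9, -2.1, 0.2, 0, 0, 0, 5],
    [-5.5, -3, 0.2, 0, 0, 0, 5],
    [-5, -3.8, 0.2, 0, 0, 0, 5],
    [-4.3, -4.6, 0.2, 0, 0, 0, 5],
    [-3.6, -5.2, 0.2, 0, 0, 0, 5],
    [-2.7, -5.7, 0.2, 0, 0, 0, 5],
    [-1.8, -6, 0.2, 0, 0, 0, 5],
    [-0.8, -6.2, 0.2, 0, 0, 0, 5],
  ],
)

```text
t: 8.03
eef_pos: [647.4, -51.4, 124.9]
orientation: [0.699, 0.714, 0.038, 0.006]
force: [13.3, 0.7, -8.6]
opening: 0.187
```

```bash
cat > st.py <<'E'
from look import *
s=ctrl.state();p=np.array(s['eef_pos']);d=p[:2]-[616.5,-28.7]
th=np.arctan2(d[1],d[0]);f=np.array(s['force']);M=R.from_quat(s['orientation']).as_matrix()
print(s['t'],p.round(1),'r',np.hypot(*d).round(1),'deg',np.degrees(th).round(1),'F',f.round(1),'tang(cw)',(f[0]*np.sin(th)-f[1]*np.cos(th)).round(1),'rad',(f[:2]@d/np.hypot(*d)).round(1),'op',round(s['opening'],3),M.round(3).tolist())
E
python3 st.py
```

```text
8.0333 [647.4 -51.4 124.9] r 38.4 deg -36.2 F [13.3  0.7 -8.6] tang(cw) -8.4 rad 10.4 op 0.187 [[-0.022, 0.998, 0.061], [0.999, 0.019, 0.046], [0.045, 0.062, -0.997]]
```

step_arm(
  deltas=[
    [-9.1, -7.9, 0.5, 0.022, -0.019, 0, 5],
    [-7.2, -9.6, 0.5, 0.023, -0.017, 0, 5],
    [-5.1, -10.9, 0.5, 0.024, -0.015, 0, 5],
    [-2.7, -11.7, 0.4, 0.025, -0.013, 0, 5],
    [-0.2, -12, 0.3, 0.01, 0, 0, 5],
    [2.3, -11.8, 0.3, 0.01, 0.002, 0, 5],
    [4.7, -11, 0.3, 0.009, 0.004, 0, 5],
    [6.9, -9.8, 0.3, 0.008, 0.006, 0, 5],
    [8.8, -8.2, 0.3, 0.007, 0.007, 0, 5],
    [10.3, -6.2, 0.3, 0.005, 0.009, 0, 5],
  ],
)

```text
t: 8.87
eef_pos: [583.4, -48.5, 125.0]
orientation: [0.698, 0.716, -0.0, -0.004]
force: [2.1, -9.2, -6.1]
opening: 0.184
```

```bash
python3 st.py
```

```text
8.8667 [583.4 -48.5 125. ] r 38.5 deg -149.1 F [ 2.1 -9.2 -6.1] tang(cw) -9.0 rad 2.9 op 0.184 [[-0.025, 1.0, -0.007], [1.0, 0.025, 0.006], [0.006, -0.006, -1.0]]
```

```bash
cat > nx.py <<'E'
exec(open('st.py').read())
e=np.array([M[2,1],-M[2,0]])  # tilt fix wx,wy over first 4 rows
for i in range(10):
    f=th-np.radians(6+12*i);u=np.array([-np.cos(f),np.sin(f)])
    w=np.array([-u[1],u[0]])*.009+(e/4 if i<4 else 0)
    print([round(float(v),3) for v in [*np.round(12*u,1),0.4,*np.round(w,3),0]]+[5],end=', ')
E
python3 nx.py
```

```text
8.8667 [583.4 -48.5 125. ] r 38.5 deg -149.1 F [ 2.1 -9.2 -6.1] tang(cw) -9.0 rad 2.9 op 0.184 [[-0.025, 1.0, -0.007], [1.0, 0.025, 0.006], [0.006, -0.006, -1.0]]
[10.9, -5.0, 0.4, 0.002, 0.007, 0.0, 5], [11.7, -2.7, 0.4, 0.0, 0.007, 0.0, 5], [12.0, -0.2, 0.4, -0.001, 0.008, 0.0, 5], [11.8, 2.3, 0.4, -0.003, 0.007, 0.0, 5], [11.0, 4.7, 0.4, -0.004, 0.008, 0.0, 5], [9.8, 6.9, 0.4, -0.005, 0.007, 0.0, 5], [8.2, 8.8, 0.4, -0.007, 0.006, 0.0, 5], [6.2, 10.3, 0.4, -0.008, 0.005, 0.0, 5], [3.9, 11.4, 0.4, -0.009, 0.003, 0.0, 5], [1.4, 11.9, 0.4, -0.009, 0.001, 0.0, 5],
```

step_arm(
  deltas=[
    [10.9, -5, 0.4, 0.002, 0.007, 0, 5],
    [11.7, -2.7, 0.4, 0, 0.007, 0, 5],
    [12, -0.2, 0.4, -0.001, 0.008, 0, 5],
    [11.8, 2.3, 0.4, -0.003, 0.007, 0, 5],
    [11, 4.7, 0.4, -0.004, 0.008, 0, 5],
    [9.8, 6.9, 0.4, -0.005, 0.007, 0, 5],
    [8.2, 8.8, 0.4, -0.007, 0.006, 0, 5],
    [6.2, 10.3, 0.4, -0.008, 0.005, 0, 5],
    [3.9, 11.4, 0.4, -0.009, 0.003, 0, 5],
    [1.4, 11.9, 0.4, -0.009, 0.001, 0, 5],
  ],
)

```text
t: 9.7
eef_pos: [615.6, 12.3, 124.6]
orientation: [0.705, 0.709, 0.002, 0.001]
force: [-9.4, -1.3, 7.9]
opening: 0.19
```

```bash
python3 nx.py
```

```text
9.7 [615.6  12.3 124.6] r 41.0 deg 91.2 F [-9.4 -1.3  7.9] tang(cw) -9.4 rad -1.1 op 0.19 [[-0.007, 1.0, 0.004], [1.0, 0.007, 0.0], [0.0, 0.004, -1.0]]
[-1.0, 12.0, 0.4, -0.008, -0.001, 0.0, 5], [-3.5, 11.5, 0.4, -0.007, -0.003, 0.0, 5], [-5.8, 10.5, 0.4, -0.007, -0.004, 0.0, 5], [-7.8, 9.1, 0.4, -0.006, -0.006, 0.0, 5], [-9.6, 7.3, 0.4, -0.005, -0.007, 0.0, 5], [-10.9, 5.1, 0.4, -0.004, -0.008, 0.0, 5], [-11.7, 2.7, 0.4, -0.002, -0.009, 0.0, 5], [-12.0, 0.3, 0.4, -0.0, -0.009, 0.0, 5], [-11.8, -2.2, 0.4, 0.002, -0.009, 0.0, 5], [-11.1, -4.6, 0.4, 0.003, -0.008, 0.0, 5],
```

step_arm(
  deltas=[
    [-1, 12, 0, -0.008, -0.001, 0, 5],
    [-3.5, 11.5, 0, -0.007, -0.003, 0, 5],
    [-5.8, 10.5, 0, -0.007, -0.004, 0, 5],
    [-7.8, 9.1, 0, -0.006, -0.006, 0, 5],
    [-9.6, 7.3, 0.2, -0.005, -0.007, 0, 5],
    [-10.9, 5.1, 0.2, -0.004, -0.008, 0, 5],
    [-11.7, 2.7, 0.2, 0, -0.009, 0, 5],
    [-12, 0.3, 0.2, 0, -0.009, 0, 5],
    [-11.8, -2.2, 0.2, 0.002, -0.009, 0, 5],
    [-11.1, -4.6, 0.2, 0.003, -0.008, 0, 5],
  ],
)

```text
t: 10.53
eef_pos: [652.2, -47.6, 124.6]
orientation: [0.698, 0.716, -0.0, 0.001]
force: [2.5, 9.7, -0.7]
opening: 0.186
```

```bash
python3 nx.py
```

```text
10.5333 [652.2 -47.6 124.6] r 40.4 deg -27.9 F [ 2.5  9.7 -0.7] tang(cw) -9.7 rad -2.3 op 0.186 [[-0.025, 1.0, 0.001], [1.0, 0.025, -0.002], [-0.002, 0.001, -1.0]]
[-10.0, -6.7, 0.4, 0.005, -0.007, 0.0, 5], [-8.3, -8.6, 0.4, 0.007, -0.006, 0.0, 5], [-6.4, -10.2, 0.4, 0.008, -0.004, 0.0, 5], [-4.1, -11.3, 0.4, 0.009, -0.003, 0.0, 5], [-1.7, -11.9, 0.4, 0.009, -0.001, 0.0, 5], [0.8, -12.0, 0.4, 0.009, 0.001, 0.0, 5], [3.3, -11.5, 0.4, 0.009, 0.002, 0.0, 5], [5.6, -10.6, 0.4, 0.008, 0.004, 0.0, 5], [7.7, -9.2, 0.4, 0.007, 0.006, 0.0, 5], [9.4, -7.4, 0.4, 0.006, 0.007, 0.0, 5],
```

step_arm(
  deltas=[
    [-10, -6.7, 0.2, 0.005, -0.007, 0, 5],
    [-8.3, -8.6, 0.2, 0.007, -0.006, 0, 5],
    [-6.4, -10.2, 0.2, 0.008, -0.004, 0, 5],
    [-4.1, -11.3, 0.2, 0.009, -0.003, 0, 5],
    [-1.7, -11.9, 0.2, 0.009, -0.001, 0, 5],
    [0.8, -12, 0.2, 0.009, 0.001, 0, 5],
    [3.3, -11.5, 0.2, 0.009, 0.002, 0, 5],
    [5.6, -10.6, 0.2, 0.008, 0.004, 0, 5],
    [7.7, -9.2, 0.2, 0.007, 0.006, 0, 5],
    [9.4, -7.4, 0.2, 0.006, 0.007, 0, 5],
  ],
)

```text
t: 11.37
eef_pos: [584.7, -51.0, 124.9]
orientation: [0.696, 0.718, 0.004, -0.007]
force: [5.4, -7.5, -7.9]
opening: 0.189
```

```bash
python3 nx.py
```

```text
11.3667 [584.7 -51.  124.9] r 38.9 deg -145.0 F [ 5.4 -7.5 -7.9] tang(cw) -9.3 rad -0.1 op 0.189 [[-0.032, 0.999, -0.005], [0.999, 0.033, 0.015], [0.015, -0.004, -1.0]]
[10.5, -5.8, 0.4, 0.003, 0.004, 0.0, 5], [11.5, -3.5, 0.4, 0.002, 0.005, 0.0, 5], [12.0, -1.0, 0.4, -0.0, 0.005, 0.0, 5], [11.9, 1.5, 0.4, -0.002, 0.005, 0.0, 5], [11.3, 3.9, 0.4, -0.003, 0.009, 0.0, 5], [10.3, 6.2, 0.4, -0.005, 0.008, 0.0, 5], [8.8, 8.2, 0.4, -0.006, 0.007, 0.0, 5], [6.9, 9.8, 0.4, -0.007, 0.005, 0.0, 5], [4.7, 11.0, 0.4, -0.008, 0.004, 0.0, 5], [2.3, 11.8, 0.4, -0.009, 0.002, 0.0, 5],
```

1.41 turns so far, with drag still at about 9 N.

step_arm(
  deltas=[
    [10.5, -5.8, 0.3, 0.003, 0.004, 0, 5],
    [11.5, -3.5, 0.3, 0.002, 0.005, 0, 5],
    [12, -1, 0.3, 0, 0.005, 0, 5],
    [11.9, 1.5, 0.2, -0.002, 0.005, 0, 5],
    [11.3, 3.9, 0.2, -0.003, 0.009, 0, 5],
    [10.3, 6.2, 0.2, -0.005, 0.008, 0, 5],
    [8.8, 8.2, 0, -0.006, 0.007, 0, 5],
    [6.9, 9.8, 0, -0.007, 0.005, 0, 5],
    [4.7, 11, 0, -0.008, 0.004, 0, 5],
    [2.3, 11.8, 0, -0.009, 0.002, 0, 5],
  ],
)

```text
t: 12.2
eef_pos: [612.2, 12.0, 124.6]
orientation: [0.702, 0.712, 0.001, 0.0]
force: [-9.2, -1.8, 6.9]
opening: 0.185
```

```bash
python3 nx.py
```

```text
12.2 [612.2  12.  124.6] r 40.9 deg 96.1 F [-9.2 -1.8  6.9] tang(cw) -9.3 rad -0.8 op 0.185 [[-0.014, 1.0, 0.001], [1.0, 0.014, 0.001], [0.0, 0.001, -1.0]]
[0.0, 12.0, 0.4, -0.009, -0.0, 0.0, 5], [-2.5, 11.7, 0.4, -0.009, -0.002, 0.0, 5], [-4.9, 11.0, 0.4, -0.008, -0.004, 0.0, 5], [-7.0, 9.7, 0.4, -0.007, -0.005, 0.0, 5], [-8.9, 8.0, 0.4, -0.006, -0.007, 0.0, 5], [-10.4, 6.0, 0.4, -0.005, -0.008, 0.0, 5], [-11.4, 3.7, 0.4, -0.003, -0.009, 0.0, 5], [-11.9, 1.3, 0.4, -0.001, -0.009, 0.0, 5], [-11.9, -1.2, 0.4, 0.001, -0.009, 0.0, 5], [-11.4, -3.7, 0.4, 0.003, -0.009, 0.0, 5],
```

step_arm(
  deltas=[
    [0, 12, 0, -0.009, 0, 0, 5],
    [-2.5, 11.7, 0, -0.009, -0.002, 0, 5],
    [-4.9, 11, 0, -0.008, -0.004, 0, 5],
    [-7, 9.7, 0, -0.007, -0.005, 0, 5],
    [-8.9, 8, 0.2, -0.006, -0.007, 0, 5],
    [-10.4, 6, 0.2, -0.005, -0.008, 0, 5],
    [-11.4, 3.7, 0.2, -0.003, -0.009, 0, 5],
    [-11.9, 1.3, 0.2, -0.001, -0.009, 0, 5],
    [-11.9, -1.2, 0.2, 0.001, -0.009, 0, 5],
    [-11.4, -3.7, 0.2, 0.003, -0.009, 0, 5],
  ],
)

```text
t: 13.03
eef_pos: [653.2, -46.0, 124.6]
orientation: [0.696, 0.718, -0.002, 0.004]
force: [-0.4, 6.2, -0.3]
opening: 0.187
```

```bash
python3 nx.py
```

```text
13.0333 [653.2 -46.  124.6] r 40.6 deg -25.3 F [-0.4  6.2 -0.3] tang(cw) -5.5 rad -3.0 op 0.187 [[-0.03, 1.0, 0.003], [1.0, 0.03, -0.008], [-0.008, 0.003, -1.0]]
[-10.3, -6.2, 0.4, 0.005, -0.006, 0.0, 5], [-8.7, -8.2, 0.4, 0.007, -0.005, 0.0, 5], [-6.8, -9.9, 0.4, 0.008, -0.003, 0.0, 5], [-4.6, -11.1, 0.4, 0.009, -0.002, 0.0, 5], [-2.2, -11.8, 0.4, 0.009, -0.002, 0.0, 5], [0.3, -12.0, 0.4, 0.009, 0.0, 0.0, 5], [2.8, -11.7, 0.4, 0.009, 0.002, 0.0, 5], [5.1, -10.8, 0.4, 0.008, 0.004, 0.0, 5], [7.3, -9.5, 0.4, 0.007, 0.005, 0.0, 5], [9.1, -7.8, 0.4, 0.006, 0.007, 0.0, 5],
```

Drag is now 5.5 N, perhaps starting to fall. I'll take a shorter, slower arc.

step_arm(
  deltas=[
    [-5.5, -3, 0.2, 0.004, -0.004, 0, 5],
    [-5.1, -3.7, 0.2, 0.004, -0.004, 0, 5],
    [-4.6, -4.3, 0.2, 0.004, -0.004, 0, 5],
    [-4, -4.8, 0.2, 0.004, -0.003, 0, 5],
    [-3.4, -5.3, 0.2, 0.004, -0.003, 0, 5],
    [-2.7, -5.7, 0.2, 0.004, -0.002, 0, 5],
    [-2, -6, 0.2, 0.004, -0.001, 0, 5],
    [-1.3, -6.2, 0.2, 0.004, -0.001, 0, 5],
    [-0.6, -6.3, 0.2, 0.004, 0, 0, 5],
    [0.2, -6.3, 0.2, 0.004, 0, 0, 5],
  ],
)

```text
t: 13.87
eef_pos: [613.5, -67.8, 124.7]
orientation: [0.694, 0.72, -0.004, -0.002]
force: [1.8, 2.8, -1.4]
opening: 0.188
```

```bash
python3 nx.py
```

```text
13.8667 [613.5 -67.8 124.7] r 39.2 deg -94.3 F [ 1.8  2.8 -1.4] tang(cw) -1.6 rad -2.9 op 0.188 [[-0.037, 0.999, -0.009], [0.999, 0.037, -0.002], [-0.002, -0.009, -1.0]]
[2.2, -11.8, 0.4, 0.007, 0.002, 0.0, 5], [4.6, -11.1, 0.4, 0.006, 0.004, 0.0, 5], [6.8, -9.9, 0.4, 0.005, 0.006, 0.0, 5], [8.7, -8.3, 0.4, 0.004, 0.007, 0.0, 5], [10.2, -6.3, 0.4, 0.005, 0.008, 0.0, 5], [11.3, -4.0, 0.4, 0.003, 0.008, 0.0, 5], [11.9, -1.6, 0.4, 0.001, 0.009, 0.0, 5], [12.0, 0.9, 0.4, -0.001, 0.009, 0.0, 5], [11.5, 3.4, 0.4, -0.003, 0.009, 0.0, 5], [10.6, 5.7, 0.4, -0.004, 0.008, 0.0, 5],
```

The drag is now 1.6 N with free motion, so the tape is off. I'll nudge about 20° more to be past the transition, then release.

step_arm(
  deltas=[
    [1, -5, 0.2, -0.002, 0, 0, 5],
    [1.5, -5, 0.2, -0.002, 0, 0, 5],
    [2, -4.5, 0.2, -0.002, 0, 0, 5],
    [0, 0, 0, 0, 0, 0, 5],
    [0, 0, 0, 0, 0, 0, 45],
    [0, 0, 0, 0, 0, 0, 45],
    [0, 0, 0, 0, 0, 0, 45],
    [0, 0, 0, 0, 0, 0, 45],
    [0, 0, 0, 0, 0, 0, 45],
    [0, 0, 0, 0, 0, 0, 45],
  ],
)

```text
t: 14.7
eef_pos: [595.9, -66.4, 125.5]
orientation: [0.694, 0.719, -0.004, 0.002]
force: [-0.5, -0.6, -0.4]
opening: 0.451
```

```bash
python3 st.py
```

```text
14.7 [595.9 -66.4 125.5] r 42.9 deg -118.6 F [-0.5 -0.6 -0.4] tang(cw) 0.1 rad 0.7 op 0.451 [[-0.035, 0.999, -0.003], [0.999, 0.035, -0.009], [-0.009, -0.003, -1.0]]
```

step_arm(
  deltas=[
    [0, 0, -10, 0, 0, 0, 45],
    [0, 0, -15, 0, 0, 0, 45],
    [0, 0, -15, 0, 0, 0, 60],
    [0, 0, -20, 0, 0, 0, 70],
    [0, 0, -20, 0, 0, 0, 75],
    [-10, 0, -10, -0.003, -0.009, 0.035, 75],
    [-20, 0, 0, 0, 0, 0, 75],
    [-20, 0, 0, 0, 0, 0, 75],
    [-20, 0, 0, 0, 0, 0, 75],
    [-20, 0, 0, 0, 0, 0, 75],
  ],
)

```text
t: 15.53
eef_pos: [597.3, -158.6, 227.3]
orientation: [0.708, 0.706, -0.007, 0.01]
force: [0.1, 0.5, 0.0]
opening: 0.75
```

step_arm(
  deltas=[
    [-10, 0, 0, 0, 0, 0, 75],
    [0, 0, 0, 0, 0, 0, 75],
    [0, 0, 0, 0, 0, 0, 75],
    [0, 0, 0, 0, 0, 0, 75],
    [0, 0, 0, 0, 0, 0, 75],
    [0, 0, 0, 0, 0, 0, 75],
    [0, 0, 0, 0, 0, 0, 75],
    [0, 0, 0, 0, 0, 0, 75],
    [0, 0, 0, 0, 0, 0, 75],
    [0, 0, 0, 0, 0, 0, 75],
  ],
)

```text
t: 16.37
eef_pos: [596.7, -169.9, 227.8]
orientation: [0.71, 0.704, -0.008, 0.01]
force: [0.3, -0.4, -0.0]
opening: 0.752
```

```bash
python3 - <<'E'
from look import *
m,im=look('w5')
spot(m,'cartridge',65);spot(m,'well',30)
print(proj(m,[[594,-173,65],[594,-173,30]]))
c=cv2.imread('pics/w5.png')[60:360,130:430];cv2.imwrite('pics/c5.png',cv2.resize(c,(600,600),interpolation=cv2.INTER_CUBIC))
E
```

```text
16.3667 [ 596.7 -169.9  227.8] [[0.008, 1.0, 0.002], [1.0, -0.008, -0.025], [-0.025, 0.003, -1.0]] drift [ 0.04 -0.01  0.03]
cartridge 0.83 [245.3, 155.8, 308.2, 214.0] [593.3, -164.6, 65.0] [594.5, -164.8, 65.0]
well 0.74 [242.9, 150.1, 311.4, 219.4] [593.4, -173.6, 30.0] [591.8, -168.0, 30.0]
[[277.54793478 192.68882792]
 [277.68873784 184.24980969]]
```

View pics/c5.png

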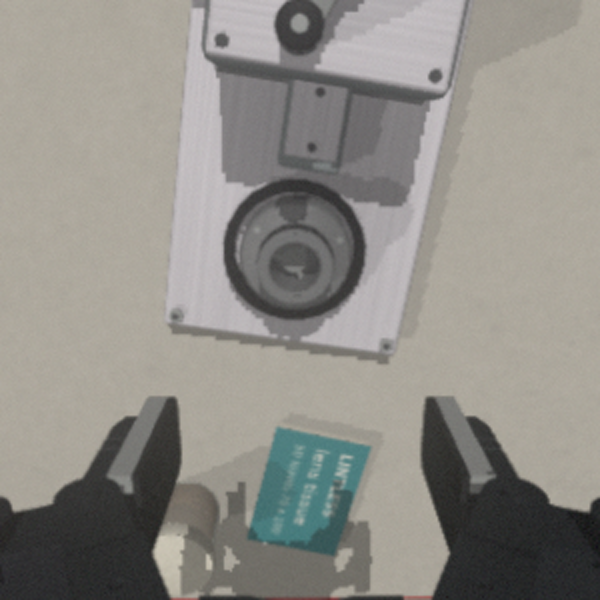

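Ring outer centre at px (277.5,184.5) and collar (277,193.5) agree with the prediction to under 1 px, so the cartridge is at about (593.7,-173.5). Descending.

step_arm(
  deltas=[
    [-2, -1.5, 15, 0.003, 0.025, -0.008, 75],
    [-1.6, -1.5, 17, 0, 0, 0, 75],
    [0, 0, 17, 0, 0, 0, 75],
    [0, 0, 17, 0, 0, 0, 75],
    [0, 0, 17, 0, 0, 0, 75],
    [0, 0, 17, 0, 0, 0, 75],
    [0, 0, 17, 0, 0, 0, 75],
    [0, 0, 17, 0, 0, 0, 75],
    [0, 0, 15, 0, 0, 0, 75],
    [0, 0, 0, 0, 0, 0, 75],
  ],
)

```text
t: 17.35
eef_pos: [591.5, -176.7, 65.0]
orientation: [0.707, 0.707, 0.003, -0.004]
force: [-0.6, 0.5, 0.1]
opening: 0.745
```

```bash
python3 - <<'E'
from look import *
m,im=look('w6')
print(proj(m,[[593.7,-173.5,65],[593.7,-173.5,30]]))
c=cv2.imread('pics/w6.png')[180:380,130:430];cv2.imwrite('pics/c6.png',cv2.resize(c,(750,500),interpolation=cv2.INTER_CUBIC))
E
```

```text
17.35 [ 591.5 -176.7   65. ] [[-0.001, 1.0, -0.002], [1.0, 0.001, 0.01], [0.01, -0.002, -1.0]] drift [ 0.4  -0.23  1.14]
[[285.58414396 268.43558189]
 [284.6642455  241.37974627]]
```

View pics/c6.png

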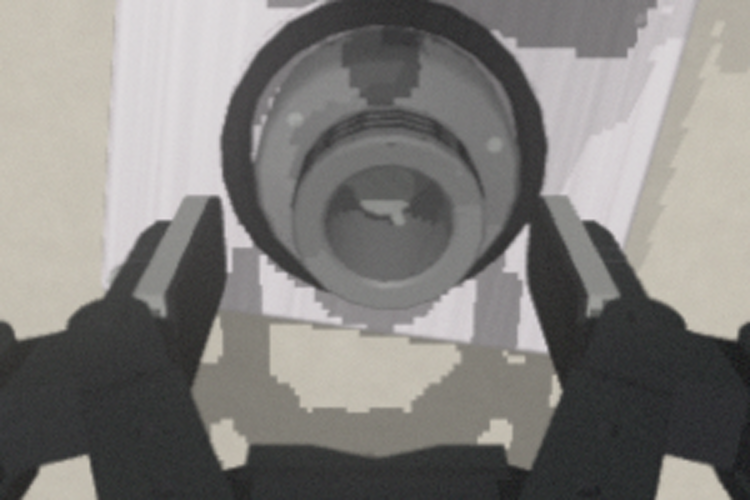

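step_arm(
  deltas=[
    [3.2, 2, 4, 0, -0.01, 0, 75],
    [0, 0, 5, 0, 0, 0, 75],
    [0, 0, 3, 0, 0, 0, 75],
    [0, 0, 0, 0, 0, 0, 75],
    [0, 0, 0, 0, 0, 0, 60],
    [0, 0, 0, 0, 0, 0, 50],
    [0, 0, 0, 0, 0, 0, 40],
    [0, 0, 0, 0, 0, 0, 30],
    [0, 0, 0, 0, 0, 0, 30],
    [0, 0, 0, 0, 0, 0, 30],
  ],
  squeeze=40,
)

```text
t: 18.23
eef_pos: [596.7, -175.1, 57.1]
orientation: [0.707, 0.707, 0.001, 0.003]
force: [-0.0, 0.1, -1.6]
opening: 0.454
```

```bash
python3 st.py
```

```text
18.2333 [ 596.7 -175.1   57.1] r 147.7 deg -97.7 F [-0.   0.1 -1.6] tang(cw) 0.1 rad -0.1 op 0.454 [[-0.001, 1.0, 0.005], [1.0, 0.001, -0.003], [-0.003, 0.005, -1.0]]
```

step_arm(
  deltas=[
    [0, 0, -5, 0, 0, 0, 30],
    [0, 0, -8, 0, 0, 0, 30],
    [0, 0, -12, 0, 0, 0, 30],
    [0, 0, -15, 0, 0, 0, 30],
    [0, 0, -20, 0, 0, 0, 30],
    [0, 0, -20, 0, 0, 0, 30],
    [0, 0, -20, 0, 0, 0, 30],
    [0, 0, -20, 0, 0, 0, 30],
    [0, 0, -20, 0, 0, 0, 30],
    [0, 0, -20, 0, 0, 0, 30],
  ],
)

```text
t: 19.07
eef_pos: [592.8, -173.1, 227.0]
orientation: [0.707, 0.707, -0.0, -0.0]
force: [0.3, 0.0, -1.4]
opening: 0.462
```

```bash
python3 st.py; python3 - <<'E'
from look import *
m,im=look('w7');spot(m,'cartridge',200)
E
```

```text
19.0667 [ 592.8 -173.1  227. ] r 146.3 deg -99.3 F [ 0.3  0.  -1.4] tang(cw) -0.3 rad -0.1 op 0.462 [[-0.001, 1.0, -0.001], [1.0, 0.001, -0.0], [-0.0, -0.001, -1.0]]
19.0667 [ 592.8 -173.1  227. ] [[-0.001, 1.0, -0.001], [1.0, 0.001, -0.0], [-0.0, -0.001, -1.0]] drift [ 2.71 -1.03  5.59]
cartridge 0.96 [223.6, 196.4, 336.1, 318.0] [592.1, -177.2, 200.0] [592.2, -175.0, 200.0]
```

step_arm(
  deltas=[
    [10, -2, 0, 0, 0, 0, 30],
    [20, -5, 0, 0, 0, 0, 30],
    [30, -7, 0, 0, 0, 0, 30],
    [33, -8, 0, 0, 0, 0, 30],
    [33, -8, 0, 0, 0, 0, 30],
    [33, -8, 0, 0, 0, 0, 30],
    [33, -8, 0, 0, 0, 0, 30],
    [33, -8, 0, 0, 0, 0, 30],
    [33, -8, 0, 0, 0, 0, 30],
    [33, -8, 0, 0, 0, 0, 30],
  ],
)

```text
t: 20.0
eef_pos: [517.1, 127.0, 222.5]
orientation: [0.711, 0.703, -0.002, 0.001]
force: [0.7, -0.4, -0.9]
opening: 0.464
```

step_arm(
  deltas=[
    [30, -7, 0, 0, 0, 0, 30],
    [25, -6, 0, 0, 0, 0, 30],
    [20, -4, 0, 0, 0, 0, 30],
    [15, -3, 0, 0, 0, 0, 30],
    [10, -2, 0, 0, 0, 0, 30],
    [5, 0, 0, 0, 0, 0, 30],
    [0, 0, 0, 0, 0, 0, 30],
    [0, 0, 0, 0, 0, 0, 30],
    [0, 0, 0, 0, 0, 0, 30],
    [0, 0, 0, 0, 0, 0, 30],
  ],
)

```text
t: 20.83
eef_pos: [480.9, 243.4, 214.0]
orientation: [0.707, 0.707, -0.009, -0.005]
force: [-0.1, -0.8, -1.4]
opening: 0.459
```

```bash
python3 st.py; python3 - <<'E'
from look import *
m,im=look('w8');spot(m,'holder_a',14);spot(m,'cartridge',235)
print(proj(m,[[503.5,314,14]]+[[503.5+a,314+b,14] for a in(-45,45) for b in(-45,45)]))
cv2.imwrite('pics/c8.png',cv2.imread('pics/w8.png'))
E
```

```text
20.8333 [480.9 243.4 214. ] r 304.1 deg 116.5 F [-0.1 -0.8 -1.4] tang(cw) -0.5 rad -0.7 op 0.459 [[0.0, 1.0, -0.019], [1.0, -0.0, -0.005], [-0.005, -0.019, -1.0]]
20.8333 [480.9 243.4 214. ] [[0.0, 1.0, -0.019], [1.0, -0.0, -0.005], [-0.005, -0.019, -1.0]] drift [ 0.08 -0.09  0.04]
holder_a 0.84 [263.3, 72.3, 351.5, 161.9] [506.4, 319.0, 14.0] [504.3, 320.8, 14.0]
holder_a 0.74 [323.3, 213.7, 375.9, 280.1] [563.8, 163.8, 14.0] [573.9, 177.9, 14.0]
cartridge 0.6 [221.3, 194.8, 333.9, 317.5] [479.6, 264.7, 235.0] [480.6, 265.9, 235.0]
[[304.65047328 121.86341134]
 [264.26711604 162.59435559]
 [263.00097851  77.75648381]
 [343.09832957 162.97546805]
 [348.43462599  77.95456753]]
```

View pics/c8.png

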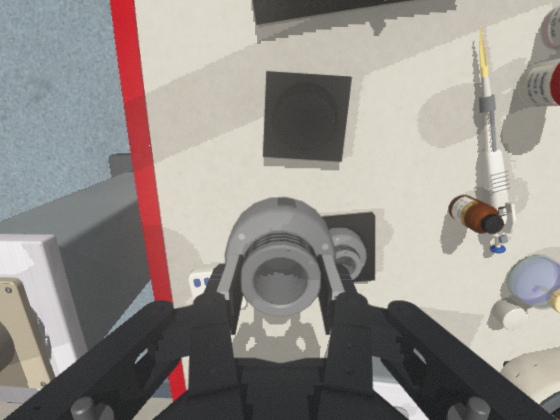

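Wrist view: the cartridge is held upright. The holder's corners are at (266,72), (352,76), (343,162) and (263,157), with the pocket centre at about (305,117).

```bash
python3 - <<'E'
from look import *
m=pickle.load(open('pics/w8.pkl','rb'));im=cv2.imread('pics/w8.png')
d=cams.cut_out('wrist','holder_a')[0];mk=d['mask'].astype(np.uint8)
c=max(cv2.findContours(mk,0,2)[0],key=cv2.contourArea)
W=np.array([onz(m,tuple(map(float,p[0])),14)[:2] for p in c],np.float32);r=cv2.minAreaRect(W);print('mask rect',r)
px=[(266,72),(352,76),(343,162),(263,157)];P=np.array([onz(m,p,14) for p in px]);print(P.round(1).tolist(),P.mean(0))
g=cv2.cvtColor(im,cv2.COLOR_BGR2GRAY)[60:170,250:365]
g=cv2.createCLAHE(4,(2,2)).apply(cv2.normalize(np.clip(g,0,70),None,0,255,32));g=cv2.GaussianBlur(cv2.resize(g,None,fx=4,fy=4,interpolation=2),(0,0),3)
h=cv2.HoughCircles(g,cv2.HOUGH_GRADIENT_ALT,1.5,40,param1=100,param2=.5,minRadius=90,maxRadius=170)
print(h)
if h is not None:
  for x,y,rr in h[0][:4]: print(onz(m,(x/4+250-.4,y/4+60-.4),14),onz(m,(x/4+250,y/4+60),4),rr/4)
cv2.imwrite('pics/c9.png',cv2.resize(g,None,fx=1.3,fy=1.3))
E
```

```text
mask rect ((504.4014587402344, 318.3455810546875), (91.6714096069336, 90.95796203613281), 86.89614868164062)
[[461.7, 364.6, 14.0], [552.1, 360.9, 14.0], [548.3, 270.1, 14.0], [457.2, 275.4, 14.0]] [504.83429918 317.76821145  14.        ]
None
```

View pics/c9.png

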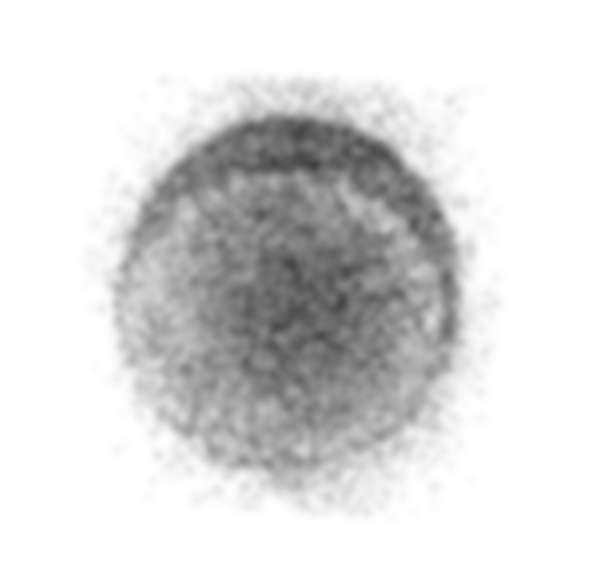

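```bash
python3 - <<'E'
from look import *
m=pickle.load(open('pics/w8.pkl','rb'));s=ctrl.state()
print(onz(m,(305.2,116),14),onz(m,(281,277),222),s['eef_pos'],proj(m,[[480.9,243.4+d,222] for d in(0,2)]),proj(m,[[480.9-32,243.4,201],[480.9+32,243.4,201],[480.9,243.4+32,201]]))
im=cv2.cvtColor(cv2.imread('pics/w8.png'),6);print(im[190:205,280],im[215,215:235],im[215,325:345],im[240:330:3,281])
E
```

```text
[503.9457751  320.17863797  14.        ] [480.86287159 246.42787111 222.        ] [481.06326704 243.68241023 214.25403452] [[281.06376356 282.28113227]
 [281.07101769 278.80173656]] [[225.46521804 261.37908823]
 [338.13153962 262.43116132]
 [281.76680042 208.37085349]]
[213 211 210 213 212 211 191 142 101  93  97  95  96  92 101] [213 213 212 214 216 216 216 213 212 214 213 212 214 214 214 215 215 214
 214 213] [151 149 146 146 137 137 133 132 124 113 112 106  96  95  94  85  82  80
  76  80] [ 75 118 152 131 131 131  92  90  91  91  81 109 116 116 116 116 116 117
 117 115 115 118 177 144 145 136 144 143 181 211]
```

```bash
python3 - <<'E'
from look import *
m=pickle.load(open('pics/w8.pkl','rb'))
for o in (0,1.5,3): print(o,proj(m,[[480.9,243.4+32+o,176],[480.9,243.4+20.5+o,222],[480.9,243.4-20.5+o,222]])[:,1])
E
```

```text
0 [195.64424599 245.01349504 316.12260646]
1.5 [193.27816708 242.14246006 313.75505286]
3 [190.89985083 239.25103175 311.37085464]
```

step_arm(
  deltas=[
    [8, 3, 5, -0.019, 0.005, 0, 30],
    [15, 5, 12, 0, 0, 0, 30],
    [18, 6, 18, 0, 0, 0, 30],
    [15, 5, 18, 0, 0, 0, 30],
    [10, 3, 18, 0, 0, 0, 30],
    [6, 1, 18, 0, 0, 0, 30],
    [2, 0, 15, 0, 0, 0, 30],
    [0, 0, 10, 0, 0, 0, 30],
    [0, 0, 0, 0, 0, 0, 30],
    [0, 0, 0, 0, 0, 0, 30],
  ],
)

```text
t: 21.87
eef_pos: [511.1, 318.7, 99.2]
orientation: [0.71, 0.704, 0.004, 0.002]
force: [0.5, -1.0, -1.2]
opening: 0.458
```

```bash
python3 st.py; python3 - <<'E'
from look import *
m,im=look('w10');spot(m,'holder_a',14);spot(m,'cartridge',60)
g=cv2.cvtColor(im,cv2.COLOR_RGB2GRAY)
t=ctrl.state()['eef_pos'];print(t)
d=max(cams.cut_out('wrist','holder_a'),key=lambda d:d['mask'].sum());mk=d['mask'];W=[]
# holder black silhouette: report edges on rows/cols in world at z=14
for r in range(60,300,20):
    x=np.nonzero(mk[r])[0]
    if len(x):print('row',r,x.min(),x.max(),onz(m,(float(x.min()),r),14).round(1)[:2],onz(m,(float(x.max()),r),14).round(1)[:2])
for c in range(200,380,20):
    y=np.nonzero(mk[:,c])[0]
    if len(y):print('col',c,y.min(),onz(m,(c,float(y.min())),14).round(1)[:2])
E
```

```text
21.8667 [511.1 318.7  99.2] r 363.0 deg 106.9 F [ 0.5 -1.  -1.2] tang(cw) 0.2 rad -1.1 op 0.458 [[0.007, 1.0, 0.01], [1.0, -0.007, 0.003], [0.003, 0.009, -1.0]]
21.8667 [511.1 318.7  99.2] [[0.007, 1.0, 0.01], [1.0, -0.007, 0.003], [0.003, 0.009, -1.0]] drift [-0.09 -0.14  0.08]
holder_a 0.8 [215.1, 161.2, 332.8, 267.2] [506.6, 322.8, 14.0] [499.0, 342.8, 14.0]
cartridge 0.67 [221.9, 195.7, 337.2, 315.5] [510.5, 309.5, 60.0] [510.9, 310.9, 60.0]
[511.76859622 318.99853362 100.36199562]
row 160 215 260 [462.8 366.3] [496.6 365.9]
row 180 214 330 [461. 351.] [550.  350.2]
row 200 214 329 [459.8 335. ] [549.9 334.2]
row 220 215 327 [459.3 318.4] [549.1 317.5]
row 240 215 227 [458. 301.] [467.8 300.9]
row 260 215 224 [456.6 282.7] [464.1 282.7]
col 220 159 [466.6 367. ]
col 240 160 [481.6 366.1]
col 260 160 [496.6 365.9]
col 280 162 [511.6 364.3]
col 300 163 [526.7 363.4]
col 320 164 [541.9 362.6]
```

step_arm(
  deltas=[
    [-1.2, -4, 0, 0.009, -0.003, 0, 30],
    [0, -3.5, 3, 0, 0, 0, 30],
    [0, 0, 8, 0, 0, 0, 30],
    [0, 0, 8, 0, 0, 0, 30],
    [0, 0, 8, 0, 0, 0, 30],
    [0, 0, 8, 0, 0, 0, 30],
    [0, 0, 4, 0, 0, 0, 30],
    [0, 0, 0, 0, 0, 0, 30],
    [0, 0, 0, 0, 0, 0, 30],
    [0, 0, 0, 0, 0, 0, 30],
  ],
)

```text
t: 22.9
eef_pos: [504.8, 318.0, 59.3]
orientation: [0.71, 0.704, 0.002, 0.001]
force: [1.1, -0.5, -0.7]
opening: 0.46
```

```bash
python3 st.py; python3 - <<'E'
from look import *
m,im=look('w11')
d=max(cams.cut_out('wrist','holder_a'),key=lambda d:d['mask'].sum());mk=d['mask'];print(d['confidence'])
for r in range(100,300,25):
    x=np.nonzero(mk[r])[0]
    if len(x):print('row',r,onz(m,(float(x.min()),r),14).round(1)[:2],onz(m,(float(x.max()),r),14).round(1)[:2])
for c in range(220,340,30):
    y=np.nonzero(mk[:,c])[0]
    if len(y):print('col',c,onz(m,(c,float(y.min())),14).round(1)[:2],onz(m,(c,float(y.min())),0).round(1)[:2])
E
```

```text
22.9 [504.8 318.   59.3] r 364.2 deg 107.9 F [ 1.1 -0.5 -0.7] tang(cw) 0.9 rad -0.8 op 0.46 [[0.008, 1.0, 0.005], [1.0, -0.008, 0.002], [0.002, 0.005, -1.0]]
22.9 [504.8 318.   59.3] [[0.008, 1.0, 0.005], [1.0, -0.008, 0.002], [0.002, 0.005, -1.0]] drift [0.07 0.04 0.13]
0.75
row 175 [461.5 361.9] [549.9 361.2]
row 200 [460.2 345.7] [549.7 344.9]
row 225 [459.5 328.5] [549.5 327.6]
row 250 [458.1 310.3] [548.  309.4]
col 220 [467.5 367.5] [464.7 365.2]
col 250 [486.1 366.7] [484.8 364.3]
col 280 [504.7 365.3] [504.8 362.8]
col 310 [523.4 364.5] [524.9 362. ]
```

Aligned within 1 mm. Lowering gently.

step_arm(
  deltas=[
    [0, -0.4, 2, 0.005, -0.002, 0, 30],
    [0, 0, 2, 0, 0, 0, 30],
    [0, 0, 2, 0, 0, 0, 30],
    [0, 0, 2, 0, 0, 0, 30],
    [0, 0, 2, 0, 0, 0, 30],
    [0, 0, 2, 0, 0, 0, 30],
    [0, 0, 1.5, 0, 0, 0, 30],
    [0, 0, 1, 0, 0, 0, 30],
    [0, 0, 0, 0, 0, 0, 30],
    [0, 0, 0, 0, 0, 0, 30],
  ],
)

```text
t: 23.83
eef_pos: [506.0, 318.8, 45.1]
orientation: [0.71, 0.704, 0.002, 0.0]
force: [-0.4, 1.0, -1.5]
opening: 0.459
```

```bash
python3 st.py
```

```text
23.8333 [506.  318.8  45.1] r 364.6 deg 107.6 F [-0.4  1.  -1.5] tang(cw) -0.1 rad 1.1 op 0.459 [[0.008, 1.0, 0.003], [1.0, -0.008, 0.002], [0.002, 0.003, -1.0]]
```

step_arm(
  deltas=[
    [-0.7, -1.5, 0.5, 0.003, 0, 0, 30],
    [0, 0, 1, 0, 0, 0, 30],
    [0, 0, 1, 0, 0, 0, 30],
    [0, 0, 1, 0, 0, 0, 30],
    [0, 0, 0.7, 0, 0, 0, 30],
    [0, 0, 0, 0, 0, 0, 30],
    [0, 0, 0, 0, 0, 0, 30],
    [0, 0, 0, 0, 0, 0, 30],
    [0, 0, 0, 0, 0, 0, 30],
    [0, 0, 0, 0, 0, 0, 30],
  ],
)

```text
t: 24.67
eef_pos: [505.0, 318.6, 41.7]
orientation: [0.71, 0.704, 0.001, -0.001]
force: [-0.5, 0.4, -0.4]
opening: 0.461
```

```bash
python3 st.py
```

```text
24.6667 [505.  318.6  41.7] r 364.7 deg 107.8 F [-0.5  0.4 -0.4] tang(cw) -0.4 rad 0.6 op 0.461 [[0.008, 1.0, 0.001], [1.0, -0.008, 0.003], [0.003, 0.001, -1.0]]
```

step_arm(
  deltas=[
    [0, 0, 0.7, 0, 0, 0, 30],
    [0, 0, 0.7, 0, 0, 0, 30],
    [0, 0, 0.7, 0, 0, 0, 30],
    [0, 0, 0.5, 0, 0, 0, 30],
    [0, 0, 0, 0, 0, 0, 30],
    [0, 0, 0, 0, 0, 0, 30],
    [0, 0, 0, 0, 0, 0, 30],
    [0, 0, 0, 0, 0, 0, 30],
    [0, 0, 0, 0, 0, 0, 30],
    [0, 0, 0, 0, 0, 0, 30],
  ],
)

```text
t: 25.5
eef_pos: [504.9, 318.6, 41.6]
orientation: [0.71, 0.704, 0.001, -0.001]
force: [-0.8, -0.6, 2.8]
opening: 0.461
```

```bash
python3 st.py
```

```text
25.5 [504.9 318.6  41.6] r 364.8 deg 107.8 F [-0.8 -0.6  2.8] tang(cw) -0.9 rad -0.3 op 0.461 [[0.008, 1.0, 0.001], [1.0, -0.008, 0.003], [0.003, 0.001, -1.0]]
```

The cartridge is on the floor: 2.8 N upward, TCP at 41.6 against an expected 42. Releasing and retreating.

step_arm(
  deltas=[
    [0, 0, 0, 0, 0, 0, 50],
    [0, 0, 0, 0, 0, 0, 54],
    [0, 0, 0, 0, 0, 0, 60],
    [0, 0, 0, 0, 0, 0, 68],
    [0, 0, 0, 0, 0, 0, 75],
    [0, 0, 0, 0, 0, 0, 75],
    [0, 0, -3, 0, 0, 0, 75],
    [0, 0, -6, 0, 0, 0, 75],
    [0, 0, -10, 0, 0, 0, 75],
    [0, 0, -15, 0, 0, 0, 75],
  ],
)

```text
t: 26.33
eef_pos: [503.1, 317.3, 73.3]
orientation: [0.71, 0.704, -0.001, -0.001]
force: [0.4, 0.1, 0.8]
opening: 0.747
```

step_arm(
  deltas=[
    [0, 0, -20, 0, 0, 0, 75],
    [0, 0, -20, 0, 0, 0, 75],
    [0, 0, -20, 0, 0, 0, 75],
    [0, 0, -20, 0, 0, 0, 75],
    [-10, 0, -20, 0, 0, 0, 75],
    [-20, 0, -20, 0, 0, 0, 75],
    [-20, 0, -10, 0, 0, 0, 75],
    [-15, 0, 0, 0, 0, 0, 75],
    [0, 0, 0, 0, 0, 0, 75],
    [0, 0, 0, 0, 0, 0, 75],
  ],
)

```text
t: 27.17
eef_pos: [506.5, 252.2, 225.8]
orientation: [0.709, 0.705, 0.007, 0.002]
force: [-0.6, -0.8, 0.3]
opening: 0.752
```

```bash
python3 st.py; python3 - <<'E'
from look import *
m,im=look('w12');spot(m,'cartridge',50)
spot(m,'holder_a',14)
print(proj(m,[[504.5,318,50],[504.5,318,14]]))
save(cams.capture('top'),'top1.png')
a=cv2.imread('pics/w12.png')[20:320,130:430];b=cv2.imread('pics/top1.png')[130:300,120:440]
cv2.imwrite('pics/fin.png',np.hstack([cv2.resize(a,(400,400),interpolation=2),cv2.resize(b,(400,400*170//320),interpolation=2)[:400] if 0 else np.vstack([cv2.resize(b,(400,212),interpolation=2),np.zeros((188,400,3),np.uint8)])]))
E
```

```text
27.1667 [506.5 252.2 225.8] r 301.7 deg 111.4 F [-0.6 -0.8  0.3] tang(cw) -0.8 rad -0.5 op 0.752 [[0.006, 1.0, 0.014], [1.0, -0.006, 0.007], [0.007, 0.014, -1.0]]
27.1667 [506.5 252.2 225.8] [[0.006, 1.0, 0.014], [1.0, -0.006, 0.007], [0.007, 0.014, -1.0]] drift [-0.05  0.12 -0.14]
cartridge 0.79 [245.7, 95.5, 305.6, 154.5] [504.3, 322.6, 50.0] [504.5, 321.5, 50.0]
cartridge 0.51 [316.2, 348.4, 324.2, 358.9] [561.3, 28.0, 50.0] [558.9, 29.3, 50.0]
holder_a 0.87 [273.4, 216.8, 344.6, 287.2] [546.3, 161.6, 14.0] [546.8, 171.5, 14.0]
holder_a 0.61 [235.0, 86.6, 317.2, 167.0] [504.8, 319.6, 14.0] [503.5, 320.9, 14.0]
[[275.90936922 129.60383672]
 [275.87145796 128.22210836]]
```

View pics/fin.png

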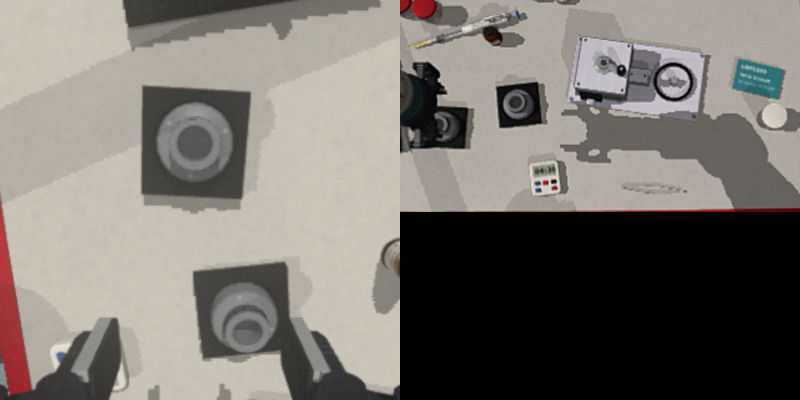

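The final picture shows the cartridge upright and concentric in the holder pocket. The well is empty, the crank is where I left it, and the bystanders in the crop look unmoved. Handing in.

```bash
python3 -c "
from workcell import ctrl
print(ctrl.close_job())"
```

```text
the job is handed in; nothing more can be done
None
```

The tape is rewound and the cartridge stands in the empty holder. I handed the job in at about 27 s, and no verdict was reported.

- **Cranking:** I turned the crank clockwise about 2.3 turns. The drag held at about 9 N, then fell to 5.5 N and then 1.6 N. I stopped about a quarter turn after the 5.5 N reading. The exact moment of the drop is only known to within one move call. It lies at most about 0.6 turn before the stop, inside the three-quarter-turn limit.
- **Placing:** I lifted the cartridge straight up and lowered it into the holder pocket. It touched the floor at 2.8 N, with the tool at 41.6 mm against an expected 42 mm, which fits full seating. I then opened the fingers and drew clear.
- **Last checks:** The final wrist picture shows the cartridge upright and centred in the pocket. The top picture shows the well empty, with the crank, spare cartridge, timer, tweezers and oil bottle looking unmoved. The jar is only partly in that crop, and I compared all of these by eye only.
- **Disagreements:** Estimates of the holder's position varied by up to 4 mm in y between views. I used the nearest ones, which agreed within about 1 mm. One early fit used a camera pose that was already out of date, and I redid it.

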